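# Dress the burr on a clamped test plate with a hand file

### The arm

A 6-joint arm with a two-finger parallel gripper is mounted at the origin on the work surface. World frame = base frame: x ahead of the robot, y to its left, z up, the work surface at z = 0. Lengths are in mm, angles in rad, forces in N, time in s.
With the tool pointing down it reaches from about 275 to 1000 mm from the base axis. Payload 8.4 kg.
Tool frame: the origin (TCP) lies midway between the tips of the shut fingers; the grasp point (between the pads) lies grip_depth behind it (grip_depth is the distance from the TCP to the grasp point, in mm); z points along the fingers, y is the line along which they close (so a half turn about z gives the same grasp; the last joint's range is limited). The gripper opens to 85 mm and grips with 20 to 120 N. Pads are 22 mm wide; open, the fingers measure 114 mm over their backs; the gripper's body (76 mm by 85 mm) begins 54 mm behind the grasp point. The pads swing forward as they close: fully open they stand 13 mm farther back than shut.
Start: joints at [1.131, 0.353, 1.633, -0, 1.155, -0.002], TCP at [264.966, 566.057, 231.281] pointing down, gripper open.
Joint ranges: [-2.63, 2.63], [-0.92, 2.1], [0.06, 2.66], [-1.3, 4.44], [0, 2.69], [-3.02, 3.02]. Speed limits (rad/s): [2.22, 2.22, 2.79, 3.14, 3.14, 3.14].

### API

Orientations are given as [roll, pitch, yaw] about the fixed x, y, z axes, in that order (R = Rz(yaw) Ry(pitch) Rx(roll)).
In Python, from rig import * gives the robot as it stands.
- The arm moves only by the shell command python3 -m creep 'ROWS' [FORCE]. ROWS is JSON, a list of rows, each an object of numbers: "x", "y", "z": the shift along the tool's x, y, z in mm; "rx", "ry", "rz": the turn, a rotation vector about the tool's x, y, z in rad; "hand": the finger opening in mm, from 0 to 85.4. A call has 1 to 20 rows; each row shifts and turns the commanded pose from where the row before left it, along the tool's axes as they then stand; what a row does not reach is not made up. A row lasts 1/8 s, in which the tool goes at most 62.5 mm and 10.7 degrees, less where a joint would pass 70% of its speed; a pose out of reach is approached as far as the arm can. A call with a gripper value outside its range is refused whole. The fingers move at their own pace and stop on an object; FORCE is the grip in N (left out, the last holds). Time passes only in rows, so rows that do not move let the fingers close. It gives the time, the measured TCP pose, the force, the opening and the grip force at its end, in the units of the state.
- sense(): the state, without advancing time (a new reading comes with each control period).
- grab_frame(name): name is "scene" or "top" or "wrist"; returns the picture (400x640x3 uint8, red, green, blue); there is no depth.
- get_calibration(name): a dict with "K" (3x3 intrinsics, pixels), "R" (3x3) and "t" (3): a world point X has camera coordinates R X + t. Camera axes: x right, y down, z forward; pixel columns grow to the right and rows downward; lengths in mm; the calibration is good to about 2 mm. A picture is of the moment at which its call begins: read the wrist's pose just before it. get_calibration takes no time and is no camera call; for the wrist camera it gives the pose at the moment of the call.
- sign_off(): hands the job in; it is judged then, once.
The state is a dict: "clock": time; "qpos": joint angles; "qvel": joint speeds; "joint_efforts": joint torques, N m; "eef_pos": TCP position; "tcp_rot": TCP orientation; "contact_force": force on the tool from outside, world axes, zero at the start; "wrist_torque": the same for the moment, N m; "opening": opening from 0.0 (shut) to 1.0 (fully open); "grasp_force": force on a finger pad.
Only numpy, scipy, OpenCV 4.12 (cv2) and the standard library are available. Lean on these libraries where they do the work, as an engineer would, in place of code of your own. Each camera call takes 0.05 s, during which the arm holds its last target. There are 200 camera calls.

### The job

File the burr on the top edge of the test plate that stands in the sprung clamp: take the flat file from the tool tray and, working from the robot's side between the two guide columns, push it three times forward (tip first) over the burr, each stroke using the blade from near its tip to near its handle, with a light pressure that makes the sprung bed dip a few millimetres but not bottom, and lift the file clear of the plate to bring it back for the next stroke, never dragging it backwards on the plate. Then lay the file flat on the floor of the tray again, leaving the other tools, the bottle and the jar where they stand.

Things in the scene. Friction and masses are not known exactly. Their poses are not given: they have to be found in the camera images.
- file_grip (a point): Centre of the wooden handle of the flat hand file (265 mm long, 0.16 kg) lying in the tray, 15 mm above the file's underside. The handle is a block 100 long x 24 wide x 30 high; grasp its flat sides from above. x points along the file to the blade's tip, z up. The free blade runs from x = 65 to 215 mm; the centre of mass lies about 60 mm ahead of this point.
- file_blade (a point): Middle of the length of the file's dark steel blade (150 long, 24 wide, 6 thick), 140 mm ahead of the handle's centre, 3 mm above the underside; same axes. The blade's underside, which files, is flush with the underside of the handle.
- tray_in (a point): Centre of the inner floor of the shallow grey tool tray (fixed; inside 310 x 220 mm, floor 5 mm and rim 22 mm above the table, walls 5 thick); x along its length, z up. It stands left or right of the clamp. File, screwdriver and spanner lie side by side along its x, tips to +x, in any order, about 66 mm apart.
- burr (a point): The dark ragged burr: middle of the top edge of an aluminium plate (6 thick along x, 50 wide along y) upright in the clamp's dark jaws, edge 116 mm above the table, 20 mm above the jaws. x: direction of the forward stroke, away from the robot; y along the edge; z up. The clamp has two steel guide columns, 12 mm thick, at y = +38 and -38 mm, 18 mm higher than the edge, and a base 170 x 130 mm.
- press (a joint): How far the sprung bed with jaws and plate has been pressed down, m: 0 at rest, end stop at 0.015, almost bottomed above 0.0125. It starts to sink at about 1 N and needs 1 N more for each mm. A stroke must keep it pressed by more than 0.001.
- drag (a joint): How far the sprung slide with plate and columns has been carried by the file's friction, m: 0 at rest, positive along the burr's x (forward stroke), spring 0.6 N per mm, end stops at +-0.020. Forward strokes carry it to plus; below -0.0015 the file is being dragged back.
- screwdriver: Screwdriver with black handle lying in the tray; leave it. Origin under its middle.
- spanner: Steel spanner lying in the tray; leave it. Origin under its middle.
- bottle: White plastic bottle, 50 mm in diameter, 150 mm high, standing beside the clamp; loose, leave it. Origin at the centre of its underside.
- jar: Amber glass jar with black cap, 52 mm in diameter, 85 mm high, standing on the other side of the clamp; loose, leave it. Origin at the centre of its underside.
- balance: White laboratory balance, 240 x 190 mm and 57 mm high with a square steel pan, fixed, on the side of the clamp away from the tray. Origin at the centre of its underside.
Things that resemble listed ones, but are neither listed nor needed, are in the scene too. What is meant by the part that bears burr is not pink, and is the smaller of those in its own colour.

How it is judged (in metres and radians):
On the way, in this order (a step that is already met when the one before it is completed fails the run):
1. before the first stroke the file is held clear above the plate, the front part of the blade over the burr (y of burr in the frame of file_grip between -0.014 and 0.014 m and z of burr in the frame of file_grip between -0.1 and -0.023 m and contact force between file and press below 0.05 N and x of burr in the frame of file_grip above 0.15 m), for 0.05 s.
2. first stroke begun: front part of the blade on the burr, pressing the bed down and pushing forward (y of burr in the frame of file_grip between -0.014 and 0.014 m and value of joint press above 0.001 m and contact force between file and press above 0.8 N and value of joint drag above 0.0008 m and x of burr in the frame of file_grip above 0.14 m), for 0.04 s.
3. first stroke completed: rear part of the blade on the burr, still pressing and pushing forward (y of burr in the frame of file_grip between -0.014 and 0.014 m and value of joint press above 0.001 m and contact force between file and press above 0.8 N and value of joint drag above 0.0008 m and x of burr in the frame of file_grip below 0.11 m), for 0.02 s.
4. before the second stroke the file is held clear above the plate, the front part of the blade over the burr (all of step 1), for 0.05 s.
5. second stroke begun: front part of the blade on the burr, pressing the bed down and pushing forward (all of step 2), for 0.04 s.
6. second stroke completed: rear part of the blade on the burr, still pressing and pushing forward (all of step 3), for 0.02 s.
7. before the third stroke the file is held clear above the plate, the front part of the blade over the burr (all of step 4), for 0.05 s.
8. third stroke begun: front part of the blade on the burr, pressing the bed down and pushing forward (all of step 5), for 0.04 s.
9. third stroke completed: rear part of the blade on the burr, still pressing and pushing forward (all of step 6), for 0.02 s.
10. file lifted clear of the plate after the third stroke (z of burr in the frame of file_grip below -0.023 m and contact force between file and press below 0.05 N), for 0.05 s.
At the end, for the whole second after the job is handed in: Three forward strokes made, and the file lies flat on the tray's floor, right way up: handle centre and middle of the blade both inside the walls, handle centre under 21 mm and middle of the blade under 12 mm above the floor, tilted less than 0.1 rad, at rest (x of file_grip in the frame of tray_in between -0.155 and 0.155 m and y of file_grip in the frame of tray_in between -0.11 and 0.11 m and x of file_blade in the frame of tray_in between -0.155 and 0.155 m and y of file_blade in the frame of tray_in between -0.11 and 0.11 m and z of file_grip in the frame of tray_in below 0.021 m and z of file_blade in the frame of tray_in below 0.012 m and angle between file_grip's own z axis and vertical below 0.1 rad and linear speed of file below 0.02 m/s); the robot touches nothing.
It fails at once if the file drags the plate backwards on a return (value of joint drag below -0.0015 m).
It fails at once if the bed is pressed almost to the end of its travel (value of joint press above 0.0125 m).
It fails at once if the bottle is shoved more than 25 mm or tipped (distance of bottle from where it was at the start of the episode above 0.025 m or angle between bottle's own z axis and vertical above 0.3 rad).
It fails at once if the jar is shoved more than 25 mm or tipped (distance of jar from where it was at the start of the episode above 0.025 m or angle between jar's own z axis and vertical above 0.3 rad).
It fails at once if the screwdriver or the spanner is moved more than 30 mm (distance of any of screwdriver, spanner from where it was at the start of the episode above 0.03 m).
It also fails if it takes over 64 s, if anything falls off the work surface, if the arm or the gripper's body presses on something with over 40 N, if the wrist force passes 120 N, or if a joint passes its speed limit or range.

## Working session

There is one attempt and no reset: what is moved stays moved. The work goes in short steps, Python scripts to look and compute and a shell command to move; the robot and the scene stay as the last step left them, time stands still between calls to the robot, and variables do not carry over. Pictures are saved under pics/ and viewed, at most 10 in all, crops included, and the job is handed in when it is done.

```bash
mkdir -p pics; python3 - <<'E'
from rig import *
import cv2
s=sense();print(s)
for n in("scene","top"):
    cv2.imwrite(f"pics/{n}0.png",grab_frame(n)[:,:,::-1]);c=get_calibration(n);print(n,c)
try: print(grip_depth)
except Exception as e: print(e)
E
```

```text
{'clock': 0.0, 'qpos': array([ 1.13057756e+00,  3.53660066e-01,  1.63412110e+00, -1.17725407e-05,
        1.15521089e+00, -2.37262752e-03]), 'qvel': array([-4.37425544e-04, -7.41131321e-05,  1.78818170e-04, -1.96881101e-03,
       -9.14587007e-04, -5.61634009e-04]), 'joint_efforts': array([ 1.70352589e-03, -6.05261350e+01, -3.42080426e+01,  1.62177521e-04,
        9.08608170e-03, -3.91396645e-05]), 'eef_pos': array([264.77992874, 565.61972257, 230.55981906]), 'tcp_rot': array([-3.14019323e+00,  7.44350428e-06,  2.70375128e+00]), 'contact_force': array([0.58860085, 0.39556842, 0.75985415]), 'wrist_torque': array([ 0.01804204, -0.01579057,  0.02856519]), 'grasp_force': 0.0, 'opening': 0.9983471327163498}
scene {'K': array([[441.16884972,   0.        , 315.92935378],
       [  0.        , 441.16884972, 211.70641745],
       [  0.        ,   0.        ,   1.        ]]), 'R': array([[-0.75984599,  0.64973822, -0.02177884],
       [ 0.4146037 ,  0.4585167 , -0.78604466],
       [-0.5007373 , -0.60630247, -0.61778594]]), 't': array([ 352.31477018, -102.39831609, 1585.77115337])}
top {'K': array([[370.65900679,   0.        , 320.8783462 ],
       [  0.        , 370.65900679, 200.02993974],
       [  0.        ,   0.        ,   1.        ]]), 'R': array([[-0.01788582, -0.99979061,  0.00994171],
       [-0.99228119,  0.01652937, -0.12290167],
       [ 0.12271161, -0.01206317, -0.99236906]]), 't': array([   4.65467241,  449.99226751, 1103.05170942])}
18.700000000000003
```

View pics/scene0.png

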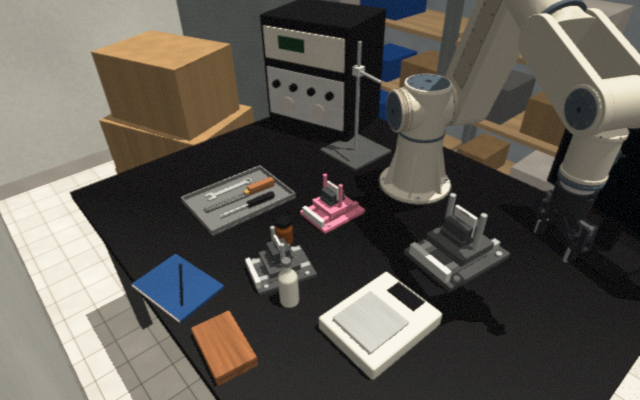

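View pics/top0.png

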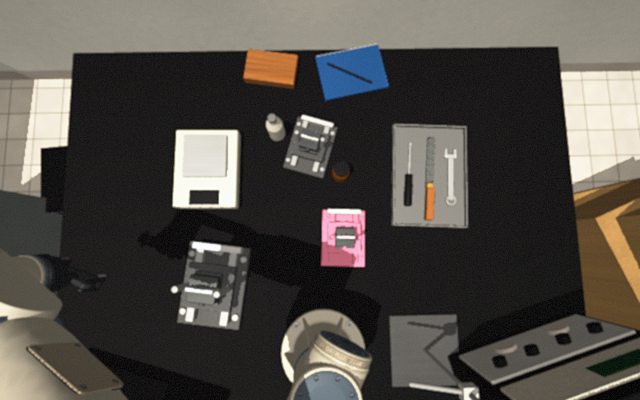

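Candidate clamps in the top view are pink (343,237), large dark (213,285) and small dark (310,146). The small dark one fits: it isn't pink, it is the smaller of the dark pair, and it stands between the bottle (275,127) and the jar (341,171). The file is the orange-handled tool at (430,180), in the middle of the tray. I'll confirm both in an enlarged crop.

```bash
python3 - <<'E'
import cv2,numpy as np
t=cv2.imread("pics/top0.png");s=cv2.imread("pics/scene0.png")
a=cv2.resize(t[105:190,260:360],None,fx=4,fy=4,interpolation=cv2.INTER_CUBIC) #400x340
b=cv2.resize(t[118:232,385:475],None,fx=4,fy=4,interpolation=cv2.INTER_CUBIC)#360x456
c=cv2.resize(s[215:295,240:320],None,fx=3,fy=3,interpolation=cv2.INTER_CUBIC)#240
o=np.zeros((600,770,3),np.uint8);o[:340,:400]=a;o[:456,405:765]=b;o[345:585,:240]=c
cv2.imwrite("pics/crop1.png",o)
E
```

```text
(no output)
```

View pics/crop1.png

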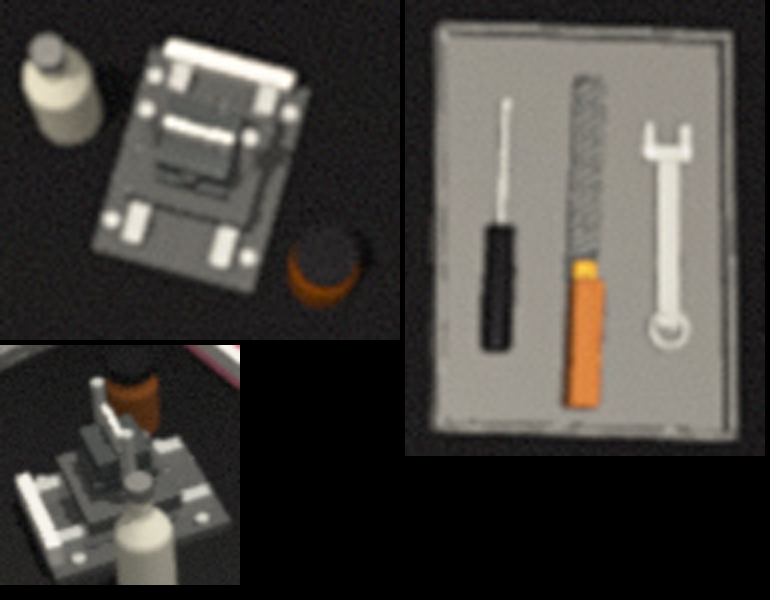

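The crop confirms the dark small clamp: plate edge at top px ≈(309,137), columns at ≈(296.5,131.5) and (322,139). The file lies in the middle of the tray, with its blade tip toward the top (+x).

```bash
cat > h.py <<'E'
from rig import *
import numpy as np,cv2
def ray(cal,u,v,z):
    K,R,t=cal["K"],cal["R"],cal["t"]
    d=R.T@np.linalg.solve(K,[u,v,1.]);c=-R.T@t
    return (c+d*(z-c[2])/d[2]).round(1)
def proj(cal,X):
    p=cal["K"]@(cal["R"]@np.asarray(X,float)+cal["t"]);return (p[:2]/p[2]).round(1)
E
python3 - <<'E'
from h import *
c=get_calibration("top")
A=lambda u,v,z:ray(c,(u+.5)/4-.5+260,(v+.5)/4-.5+105,z)
B=lambda u,v,z:ray(c,(u-405+.5)/4-.5+385,(v+.5)/4-.5+118,z)
print("edge ends",A(163,122,116),A(232,138,116),"mid",A(198,130,116))
l,r=A(147,108,134),A(250,137,134);print("cols",l,r,(l+r)/2,np.hypot(*(l-r)[:2]),"x dir",np.arctan2(*( (l-r)[[1,0]]))-np.pi/2)
for p in[(152,45),(310,90),(250,292),(93,247)]:print("base",A(*p,10))
print("handle",B(588,280,35),B(583,407,35),"tip",B(588,76,11),"ferr",B(585,262,20))
print("tray rim",[B(*p,22) for p in[(435,24),(733,35),(737,438),(432,430)]])
print("bottle",A(47,50,150),A(67,125,5),"jar",A(326,258,85))
print("scr",B(507,98,8),B(496,350,30),"sp",B(668,130,8),B(668,345,8))
E
```

```text
edge ends [627.8  53.5 116. ] [615.3   4.1 116. ] mid [621.6  28.4 116. ]
cols [632.7  63.9 134. ] [610.5  -8.4 134. ] [621.6   27.75 134.  ] 75.63154103943673 x dir -0.29791567122654006
base [723.6  65.9  10. ]
base [684.7 -59.1  10. ]
base [522.6  -8.5  10. ]
base [560.3 113.7  10. ]
handle [ 481.7 -337.9   35. ] [ 384.8 -328.9   35. ] tip [ 649.  -354.3   11. ] ferr [ 498.1 -341.1   20. ]
tray rim [array([ 689.7, -232.1,   22. ]), array([ 677.3, -467.4,   22. ]), array([ 360. , -449.4,   22. ]), array([ 370.1, -216.6,   22. ])]
bottle [670.4 132.4 150. ] [660.5 134.3   5. ] jar [533.1 -63.3  85. ]
scr [ 632.9 -289.9    8. ] [ 429.7 -266.3   30. ] sp [ 604.9 -416.5    8. ] [ 433.7 -406.     8. ]
```

```bash
python3 -m creep '[{"z":-25,"x":-29.75,"y":-41.3,"hand":50},{"x":-29.75,"y":-41.3},{"x":-29.75,"y":-41.3},{"x":-29.75,"y":-41.3},{"x":-29.75,"y":-41.3},{"x":-29.75,"y":-41.3},{"x":-29.75,"y":-41.3},{"x":-29.75,"y":-41.3},{"x":-29.75,"y":-41.3},{"x":-29.75,"y":-41.3},{"x":-29.75,"y":-41.3},{"x":-29.75,"y":-41.3},{"x":-29.75,"y":-41.3},{"x":-29.75,"y":-41.3},{"x":-29.75,"y":-41.3},{"x":-29.75,"y":-41.3},{"x":-29.75,"y":-41.3},{"x":-29.75,"y":-41.3}]' && python3 -m creep '[{"rz":0.175},{"rz":0.175},{"rz":0.175},{"rz":0.175},{"rz":0.175},{"rz":0.175},{"rz":0.175},{"rz":0.175},{"rz":0.175},{"rz":0.175},{"rz":0.175},{"rz":0.175},{"rz":0.175},{"rz":0.175},{"rz":0.175},{"rz":0.175},{}]'
python3 - <<'E'
from h import *
s=sense();print(s["eef_pos"],s["tcp_rot"],s["contact_force"])
c=get_calibration("wrist");cv2.imwrite("pics/w1.png",grab_frame("wrist")[:,:,::-1])
np.savez("w1.npz",**c)
for p in[(435,-334,35),(384.8,-329,35),(649,-354,11)]:print(proj(c,p))
E
```

```text
[264.78257549 565.66287165 230.65073792] [-3.14036704e+00 -1.53010793e-05  2.70377248e+00] [ 0.04377531  0.17942355 -0.08809487]
[-192.1  529.4]
[-219.2  506.9]
[-75.4 592.2]schema error: expected keys x, y, z, rx, ry, rz, hand
```

View pics/w1.png

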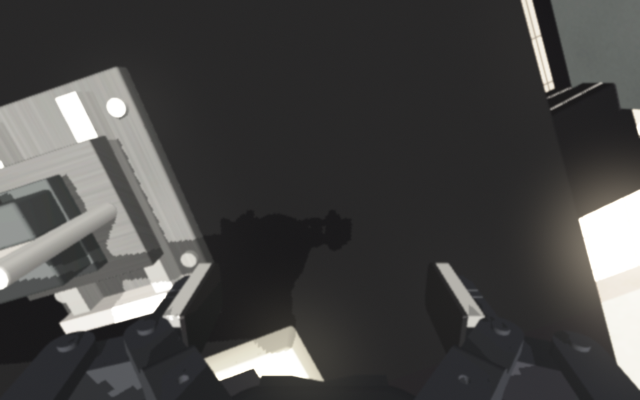

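The picture shows the start view: the call was refused because every row needs all seven keys. I'll resend it complete.

```bash
python3 -m creep '[{"x":-29.75,"y":-41.3,"z":-25,"rx":0,"ry":0,"rz":0,"hand":50},{"x":-29.75,"y":-41.3,"z":0,"rx":0,"ry":0,"rz":0,"hand":50},{"x":-29.75,"y":-41.3,"z":0,"rx":0,"ry":0,"rz":0,"hand":50},{"x":-29.75,"y":-41.3,"z":0,"rx":0,"ry":0,"rz":0,"hand":50},{"x":-29.75,"y":-41.3,"z":0,"rx":0,"ry":0,"rz":0,"hand":50},{"x":-29.75,"y":-41.3,"z":0,"rx":0,"ry":0,"rz":0,"hand":50},{"x":-29.75,"y":-41.3,"z":0,"rx":0,"ry":0,"rz":0,"hand":50},{"x":-29.75,"y":-41.3,"z":0,"rx":0,"ry":0,"rz":0,"hand":50},{"x":-29.75,"y":-41.3,"z":0,"rx":0,"ry":0,"rz":0,"hand":50},{"x":-29.75,"y":-41.3,"z":0,"rx":0,"ry":0,"rz":0,"hand":50},{"x":-29.75,"y":-41.3,"z":0,"rx":0,"ry":0,"rz":0,"hand":50},{"x":-29.75,"y":-41.3,"z":0,"rx":0,"ry":0,"rz":0,"hand":50},{"x":-29.75,"y":-41.3,"z":0,"rx":0,"ry":0,"rz":0,"hand":50},{"x":-29.75,"y":-41.3,"z":0,"rx":0,"ry":0,"rz":0,"hand":50},{"x":-29.75,"y":-41.3,"z":0,"rx":0,"ry":0,"rz":0,"hand":50},{"x":-29.75,"y":-41.3,"z":0,"rx":0,"ry":0,"rz":0,"hand":50},{"x":-29.75,"y":-41.3,"z":0,"rx":0,"ry":0,"rz":0,"hand":50},{"x":-29.75,"y":-41.3,"z":0,"rx":0,"ry":0,"rz":0,"hand":50}]' && python3 -m creep '[{"x":0,"y":0,"z":0,"rx":0,"ry":0,"rz":0.175,"hand":50},{"x":0,"y":0,"z":0,"rx":0,"ry":0,"rz":0.175,"hand":50},{"x":0,"y":0,"z":0,"rx":0,"ry":0,"rz":0.175,"hand":50},{"x":0,"y":0,"z":0,"rx":0,"ry":0,"rz":0.175,"hand":50},{"x":0,"y":0,"z":0,"rx":0,"ry":0,"rz":0.175,"hand":50},{"x":0,"y":0,"z":0,"rx":0,"ry":0,"rz":0.175,"hand":50},{"x":0,"y":0,"z":0,"rx":0,"ry":0,"rz":0.175,"hand":50},{"x":0,"y":0,"z":0,"rx":0,"ry":0,"rz":0.175,"hand":50},{"x":0,"y":0,"z":0,"rx":0,"ry":0,"rz":0.175,"hand":50},{"x":0,"y":0,"z":0,"rx":0,"ry":0,"rz":0.175,"hand":50},{"x":0,"y":0,"z":0,"rx":0,"ry":0,"rz":0.175,"hand":50},{"x":0,"y":0,"z":0,"rx":0,"ry":0,"rz":0.175,"hand":50},{"x":0,"y":0,"z":0,"rx":0,"ry":0,"rz":0.175,"hand":50},{"x":0,"y":0,"z":0,"rx":0,"ry":0,"rz":0.175,"hand":50},{"x":0,"y":0,"z":0,"rx":0,"ry":0,"rz":0.175,"hand":50},{"x":0,"y":0,"z":0,"rx":0,"ry":0,"rz":0.175,"hand":50},{"x":0,"y":0,"z":0,"rx":0,"ry":0,"rz":0,"hand":50}]'
python3 - <<'E'
from h import *
s=sense();print(s["eef_pos"],s["tcp_rot"],s["contact_force"],s["opening"])
c=get_calibration("wrist");cv2.imwrite("pics/w2.png",grab_frame("wrist")[:,:,::-1])
np.savez("w2.npz",**c)
for p in[(435,-334,35),(384.8,-329,35),(649,-354,11)]:print(proj(c,p))
E
```

```text
clock: 2.4
eef_pos: [434.8, -336.0, 256.1]
tcp_rot: [3.141, -0.0, 2.703]
contact_force: [-0.4, 0.3, -0.1]
opening: 0.589
grasp_force: 0.0
clock: 4.53
eef_pos: [434.7, -334.1, 256.1]
tcp_rot: [-3.141, 0.0, -0.095]
contact_force: [-0.2, -0.7, 0.1]
opening: 0.587
grasp_force: 0.0
[ 434.66040802 -334.14928907  256.10450056] [-3.14140754e+00  3.64349963e-04 -9.49799952e-02] [-0.23758974 -0.71349068  0.13774194] 0.5874559788837094
[322.8 162.7]
[322.6 208.2]
[322.5 -71.3]
```

View pics/w2.png

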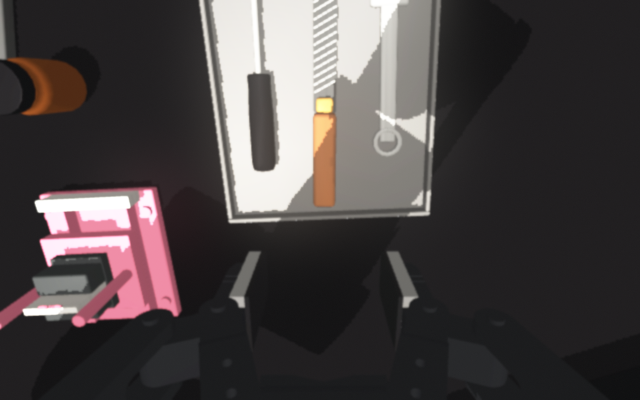

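The wrist view shows the handle from (325,114) to (324,206), about 2 px right of the prediction, so the estimate is good to about 2 mm. I'll make a small correction, descend and grasp.

```bash
python3 -m creep '[{"x":1.5,"y":1.5,"z":50,"rx":0,"ry":0,"rz":0,"hand":50},{"x":0,"y":0,"z":50,"rx":0,"ry":0,"rz":0,"hand":50},{"x":0,"y":0,"z":50,"rx":0,"ry":0,"rz":0,"hand":50},{"x":0,"y":0,"z":50,"rx":0,"ry":0,"rz":0,"hand":50},{"x":0,"y":0,"z":30,"rx":0,"ry":0,"rz":0,"hand":50},{"x":0,"y":0,"z":17,"rx":0,"ry":0,"rz":0,"hand":50},{"x":0,"y":0,"z":0,"rx":0,"ry":0,"rz":0,"hand":50},{"x":0,"y":0,"z":0,"rx":0,"ry":0,"rz":0,"hand":15},{"x":0,"y":0,"z":0,"rx":0,"ry":0,"rz":0,"hand":15},{"x":0,"y":0,"z":0,"rx":0,"ry":0,"rz":0,"hand":15},{"x":0,"y":0,"z":0,"rx":0,"ry":0,"rz":0,"hand":15},{"x":0,"y":0,"z":0,"rx":0,"ry":0,"rz":0,"hand":15}]' 110
```

```text
clock: 6.08
eef_pos: [437.1, -336.6, 11.0]
tcp_rot: [3.14, -0.002, -0.096]
contact_force: [-0.9, 0.6, 5.8]
opening: 0.264
grasp_force: 108.3
```

```bash
python3 -m creep '[{"x":0,"y":0,"z":-15,"rx":0,"ry":0,"rz":0,"hand":15},{"x":0,"y":0,"z":-40,"rx":0,"ry":0,"rz":0,"hand":15},{"x":0,"y":0,"z":-45,"rx":0,"ry":0,"rz":0,"hand":15},{"x":0,"y":0,"z":-45,"rx":0,"ry":0,"rz":0,"hand":15},{"x":0,"y":0,"z":-35,"rx":0,"ry":0,"rz":0,"hand":15},{"x":0,"y":0,"z":0,"rx":0,"ry":0,"rz":0,"hand":15},{"x":0,"y":0,"z":0,"rx":0,"ry":0,"rz":0,"hand":15}]'
python3 - <<'E'
from h import *
w=dict(np.load("w2.npz"));print("handle est",ray(w,325,114,35),ray(w,324.5,206,35))
s=sense();p,y=s["eef_pos"],s["tcp_rot"][2];print(p,s["tcp_rot"],s["contact_force"],s["wrist_torque"],s["opening"])
c=get_calibration("wrist");sc=get_calibration("scene")
f=np.array([np.cos(y),np.sin(y),0]);g=p+[0,0,9]
for d,h in((-50,15),(50,15),(65,-9),(215,-9)):print(d,proj(c,g+f*d+[0,0,h]),proj(sc,g+f*d+[0,0,h]))
a=grab_frame("wrist");b=grab_frame("scene");q=proj(sc,g+f*80).astype(int)
b=b[q[1]-50:q[1]+60,max(q[0]-80,0):q[0]+80];print(q)
b=cv2.resize(b,None,fx=3,fy=3,interpolation=cv2.INTER_CUBIC)
a=a[:250,200:480]
o=np.zeros((340,780,3),np.uint8);o[:a.shape[0],:280]=a;o[:b.shape[0],290:290+b.shape[1]]=b
cv2.imwrite("pics/w3.png",o[:,:,::-1])
E
```

```text
clock: 6.95
eef_pos: [435.7, -335.5, 189.3]
tcp_rot: [-3.142, 0.0, -0.096]
contact_force: [0.0, 0.5, -1.8]
opening: 0.258
grasp_force: 108.0
handle est [ 484.3 -340.9   35. ] [ 387.1 -331.3   35. ]
[ 435.6900278  -335.52609947  189.26453985] [-3.14151126e+00  1.23934203e-04 -9.61354632e-02] [ 0.01096734  0.47383753 -1.82026415] [0.03808031 0.12582654 0.07999225] 0.25816378562376274
-50 [322.3 400. ] [267.5 132.7]
50 [322.2 174.3] [240.5 141.7]
65 [322.4 122.5] [237.3 149.7]
215 [ 322.3 -453.4] [193.6 164.6]
[232 148]
```

View pics/w3.png

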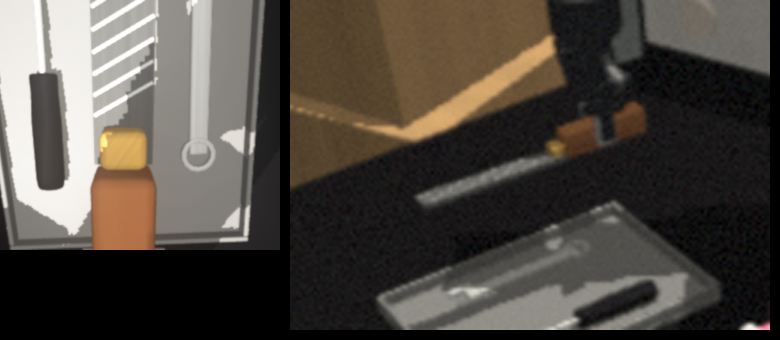

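The wrist and scene views show the file held level: tip at crop (418,202) against a predicted (415,200), handle centred on the TCP. Now I'll carry it over to the clamp.

```bash
python3 -m creep '[{"x":0,"y":0,"z":0,"rx":0,"ry":0,"rz":0.101,"hand":15},{"x":0,"y":0,"z":0,"rx":0,"ry":0,"rz":0.101,"hand":15},{"x":-6,"y":-20,"z":0,"rx":0,"ry":0,"rz":0,"hand":15},{"x":-12,"y":-42,"z":0,"rx":0,"ry":0,"rz":0,"hand":15},{"x":-12,"y":-42,"z":0,"rx":0,"ry":0,"rz":0,"hand":15},{"x":-12,"y":-42,"z":0,"rx":0,"ry":0,"rz":0,"hand":15},{"x":-12,"y":-42,"z":0,"rx":0,"ry":0,"rz":0,"hand":15},{"x":-12,"y":-42,"z":0,"rx":0,"ry":0,"rz":0,"hand":15},{"x":-12,"y":-42,"z":0,"rx":0,"ry":0,"rz":0,"hand":15},{"x":-12,"y":-42,"z":0,"rx":0,"ry":0,"rz":0,"hand":15},{"x":-12,"y":-42,"z":0,"rx":0,"ry":0,"rz":0,"hand":15},{"x":-12,"y":-42,"z":0,"rx":0,"ry":0,"rz":0,"hand":15},{"x":0,"y":-4,"z":0,"rx":0,"ry":0,"rz":0,"hand":15},{"x":0,"y":0,"z":0,"rx":0,"ry":0,"rz":0,"hand":15}]'
python3 - <<'E'
from h import *
s=sense();p,y=s["eef_pos"],s["tcp_rot"][2];print(p,s["tcp_rot"],s["contact_force"],s["wrist_torque"])
f=np.array([np.cos(y),np.sin(y),0]);l=np.array([-f[1],f[0],0]);g=p+[0,0,9]
B=np.array([621.6,28,116])
print("burr in grip",(B-g)@f,(B-g)@l,B[2]-g[2])
T=get_calibration("top");c=get_calibration("wrist")
t=grab_frame("top");w=grab_frame("wrist")
print("tip top px",proj(T,g+f*215-[0,0,9]),"handle front",proj(T,g+f*50+[0,0,15]))
for d in(80,100,150):print(d,proj(c,g+f*d+l*12-[0,0,9]),proj(c,g+f*d-l*12-[0,0,9]))
a=cv2.resize(t[110:200,260:360],None,fx=4,fy=4,interpolation=cv2.INTER_CUBIC)
o=np.zeros((400,800,3),np.uint8);o[:360,:400]=a;o[:250,410:800]=w[:250,130:520]
cv2.imwrite("pics/w4.png",o[:,:,::-1])
E
```

```text
clock: 8.8
eef_pos: [444.4, 82.3, 188.7]
tcp_rot: [3.141, 0.001, -0.295]
contact_force: [-0.3, -1.1, -1.8]
opening: 0.26
grasp_force: 108.3
[444.37708797  82.26458919 188.74797782] [ 3.14084713e+00  1.18861622e-03 -2.95461915e-01] [-0.33950061 -1.0509981  -1.84113613] [ 0.04133792  0.1142686  -0.01102815]
burr in grip 185.34430297472366 -0.30909895646090035 -81.74797781592355
tip top px [311.7 118.9] handle front [293.7 175.3]
80 [291.5  82.7] [354.4  82.7]
100 [290.1  25. ] [355.9  25.1]
150 [ 285.6 -146.6] [ 360.4 -146.6]
```

View pics/w4.png

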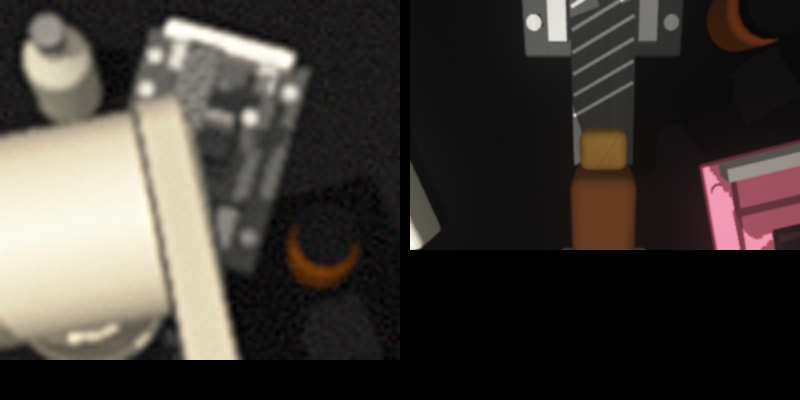

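The blade sits centred over the clamp: base screws at crop x 533 and 671, blade centre at 603. Now lower it towards contact.

```bash
python3 -m creep '[{"x":0,"y":0,"z":30,"rx":0,"ry":0,"rz":0,"hand":15},{"x":0,"y":0,"z":20,"rx":0,"ry":0,"rz":0,"hand":15},{"x":0,"y":0,"z":8,"rx":0,"ry":0,"rz":0,"hand":15},{"x":0,"y":0,"z":0,"rx":0,"ry":0,"rz":0,"hand":15},{"x":0,"y":0,"z":0,"rx":0,"ry":0,"rz":0,"hand":15}]'; for i in 1 2 3; do python3 -m creep '[{"x":0,"y":0,"z":3,"rx":0,"ry":0,"rz":0,"hand":15},{"x":0,"y":0,"z":0,"rx":0,"ry":0,"rz":0,"hand":15}]' | egrep "eef|tcp|contact"; done
```

```text
clock: 9.52
eef_pos: [445.9, 81.7, 132.0]
tcp_rot: [-3.141, -0.001, -0.299]
contact_force: [-0.4, 0.7, -1.2]
opening: 0.259
grasp_force: 108.3
eef_pos: [445.4, 81.9, 128.4]
tcp_rot: [-3.141, -0.0, -0.298]
contact_force: [-0.6, -0.1, -1.8]
eef_pos: [445.1, 81.9, 125.1]
tcp_rot: [3.141, 0.0, -0.298]
contact_force: [0.1, 0.1, -1.1]
eef_pos: [445.4, 81.9, 122.1]
tcp_rot: [3.142, -0.0, -0.298]
contact_force: [-0.3, 0.3, -1.2]
```

```bash
for i in 1 2 3; do python3 -m creep '[{"x":0,"y":0,"z":2,"rx":0,"ry":0,"rz":0,"hand":15},{"x":0,"y":0,"z":0,"rx":0,"ry":0,"rz":0,"hand":15}]' | egrep "eef|contact"; python3 -c "
from rig import *;print(sense()['wrist_torque'])";done
```

```text
eef_pos: [445.5, 81.9, 120.3]
contact_force: [-0.0, 0.4, 1.4]
[-0.10457605 -0.2821467   0.02474269]
eef_pos: [445.6, 81.9, 118.3]
contact_force: [0.1, 0.5, 1.7]
[-0.11726845 -0.47454938 -0.01640043]
eef_pos: [445.5, 81.9, 116.3]
contact_force: [-0.6, -0.2, 3.8]
[-0.19279276 -0.72065078 -0.00453236]
```

```bash
python3 -m creep '[{"x":5,"y":0,"z":1,"rx":0,"ry":0,"rz":0,"hand":15},{"x":8,"y":0,"z":0,"rx":0,"ry":0,"rz":0,"hand":15},{"x":8,"y":0,"z":0,"rx":0,"ry":0,"rz":0,"hand":15},{"x":8,"y":0,"z":0,"rx":0,"ry":0,"rz":0,"hand":15}]' | egrep "eef|tcp|contact"; python3 -c "
from rig import *;print(sense()['wrist_torque'])"; python3 -m creep '[{"x":8,"y":0,"z":0,"rx":0,"ry":0,"rz":0,"hand":15},{"x":8,"y":0,"z":0,"rx":0,"ry":0,"rz":0,"hand":15},{"x":8,"y":0,"z":0,"rx":0,"ry":0,"rz":0,"hand":15}]'  | egrep "eef|tcp|contact"; python3 -c "
from rig import *;print(sense()['wrist_torque'])"
```

```text
eef_pos: [473.6, 73.1, 115.3]
tcp_rot: [3.142, 0.0, -0.298]
contact_force: [-2.9, 1.3, 5.1]
[-0.04224107 -0.2770718  -0.03814259]
eef_pos: [496.4, 66.1, 115.3]
tcp_rot: [3.142, 0.0, -0.298]
contact_force: [-4.4, 1.8, 5.1]
[-0.03810765 -0.15528866  0.0109883 ]
```

```bash
python3 -m creep '[{"x":8,"y":0,"z":0,"rx":0,"ry":0,"rz":0,"hand":15},{"x":8,"y":0,"z":0,"rx":0,"ry":0,"rz":0,"hand":15},{"x":8,"y":0,"z":0,"rx":0,"ry":0,"rz":0,"hand":15},{"x":8,"y":0,"z":0,"rx":0,"ry":0,"rz":0,"hand":15},{"x":8,"y":0,"z":0,"rx":0,"ry":0,"rz":0,"hand":15},{"x":4,"y":0,"z":0,"rx":0,"ry":0,"rz":0,"hand":15}]' | egrep "clock|eef|tcp|contact"; python3 -c "
from rig import *;print(sense()['wrist_torque'])"; python3 -m creep '[{"x":4,"y":0,"z":-4,"rx":0,"ry":0,"rz":0,"hand":15},{"x":3,"y":0,"z":-10,"rx":0,"ry":0,"rz":0,"hand":15},{"x":0,"y":0,"z":-20,"rx":0,"ry":0,"rz":0,"hand":15},{"x":0,"y":0,"z":0,"rx":0,"ry":0,"rz":0,"hand":15}]'  | egrep "clock|eef|tcp|contact"; python3 -c "
from rig import *;print(sense()['wrist_torque'])"
```

```text
clock: 12.65
eef_pos: [538.5, 53.2, 115.3]
tcp_rot: [-3.142, 0.0, -0.298]
contact_force: [-3.7, 1.6, 5.5]
[0.02991313 0.15211896 0.03548769]
clock: 13.15
eef_pos: [546.0, 51.3, 150.7]
tcp_rot: [-3.141, -0.003, -0.298]
contact_force: [0.0, -0.1, -0.4]
[ 0.03093847  0.11808275 -0.02764002]
```

```bash
python3 -m creep '[{"x":-15,"y":0,"z":0,"rx":0,"ry":0,"rz":0,"hand":15},{"x":-30,"y":0,"z":0,"rx":0,"ry":0,"rz":0,"hand":15},{"x":-30,"y":0,"z":0,"rx":0,"ry":0,"rz":0,"hand":15},{"x":-29,"y":0,"z":0,"rx":0,"ry":0,"rz":0,"hand":15},{"x":0,"y":0,"z":0,"rx":0,"ry":0,"rz":0,"hand":15},{"x":0,"y":0,"z":15,"rx":0,"ry":0,"rz":0,"hand":15},{"x":0,"y":0,"z":11,"rx":0,"ry":0,"rz":0,"hand":15},{"x":0,"y":0,"z":0,"rx":0,"ry":0,"rz":0,"hand":15},{"x":0,"y":0,"z":0,"rx":0,"ry":0,"rz":0,"hand":15}]' | egrep "clock|eef|tcp|contact"; python3 -c "
from rig import *;print(sense()['wrist_torque'])"
```

```text
clock: 14.28
eef_pos: [445.4, 81.7, 123.0]
tcp_rot: [3.141, 0.001, -0.299]
contact_force: [-1.1, 0.1, -2.1]
[ 0.02529728  0.09151804 -0.03723433]
```

Same start pose, clear of the plate. Second stroke.

```bash
python3 -m creep '[{"x":1,"y":0,"z":4,"rx":0,"ry":0,"rz":0,"hand":15},{"x":2,"y":0,"z":4,"rx":0,"ry":0,"rz":0,"hand":15},{"x":6,"y":0,"z":0,"rx":0,"ry":0,"rz":0,"hand":15},{"x":8,"y":0,"z":0,"rx":0,"ry":0,"rz":0,"hand":15},{"x":8,"y":0,"z":0,"rx":0,"ry":0,"rz":0,"hand":15},{"x":8,"y":0,"z":0,"rx":0,"ry":0,"rz":0,"hand":15}]' | egrep "eef|tcp|contact"; python3 -c "
from rig import *;print(sense()['wrist_torque'])"; python3 -m creep '[{"x":8,"y":0,"z":0,"rx":0,"ry":0,"rz":0,"hand":15},{"x":8,"y":0,"z":0,"rx":0,"ry":0,"rz":0,"hand":15},{"x":8,"y":0,"z":0,"rx":0,"ry":0,"rz":0,"hand":15},{"x":8,"y":0,"z":0,"rx":0,"ry":0,"rz":0,"hand":15},{"x":8,"y":0,"z":0,"rx":0,"ry":0,"rz":0,"hand":15},{"x":8,"y":0,"z":0,"rx":0,"ry":0,"rz":0,"hand":15},{"x":8,"y":0,"z":0,"rx":0,"ry":0,"rz":0,"hand":15},{"x":8,"y":0,"z":0,"rx":0,"ry":0,"rz":0,"hand":15}]'  | egrep "clock|eef|tcp|contact";python3 -m creep '[{"x":4,"y":0,"z":-4,"rx":0,"ry":0,"rz":0,"hand":15},{"x":3,"y":0,"z":-10,"rx":0,"ry":0,"rz":0,"hand":15},{"x":0,"y":0,"z":-20,"rx":0,"ry":0,"rz":0,"hand":15},{"x":0,"y":0,"z":0,"rx":0,"ry":0,"rz":0,"hand":15}]'  | egrep "clock|eef|tcp|contact"; python3 -c "
from rig import *;print(sense()['wrist_torque'])"
```

```text
eef_pos: [477.5, 72.0, 115.4]
tcp_rot: [-3.142, -0.0, -0.298]
contact_force: [-2.8, 1.6, 5.1]
[-0.12265133 -0.17718497 -0.06200882]
clock: 16.02
eef_pos: [538.3, 53.2, 115.3]
tcp_rot: [3.141, 0.001, -0.298]
contact_force: [-3.6, 1.7, 5.5]
clock: 16.52
eef_pos: [545.8, 51.3, 150.7]
tcp_rot: [-3.141, -0.003, -0.298]
contact_force: [0.1, -0.1, -1.7]
[0.01304183 0.06095541 0.0566305 ]
```

Second stroke is good. Return, then third stroke, ending with a higher lift.

```bash
python3 -m creep '[{"x":-15,"y":0,"z":0,"rx":0,"ry":0,"rz":0,"hand":15},{"x":-30,"y":0,"z":0,"rx":0,"ry":0,"rz":0,"hand":15},{"x":-30,"y":0,"z":0,"rx":0,"ry":0,"rz":0,"hand":15},{"x":-29,"y":0,"z":0,"rx":0,"ry":0,"rz":0,"hand":15},{"x":0,"y":0,"z":0,"rx":0,"ry":0,"rz":0,"hand":15},{"x":0,"y":0,"z":15,"rx":0,"ry":0,"rz":0,"hand":15},{"x":0,"y":0,"z":11,"rx":0,"ry":0,"rz":0,"hand":15},{"x":0,"y":0,"z":0,"rx":0,"ry":0,"rz":0,"hand":15},{"x":0,"y":0,"z":0,"rx":0,"ry":0,"rz":0,"hand":15}]' | egrep "clock|eef|tcp|contact"; python3 -m creep '[{"x":1,"y":0,"z":4,"rx":0,"ry":0,"rz":0,"hand":15},{"x":2,"y":0,"z":4,"rx":0,"ry":0,"rz":0,"hand":15},{"x":6,"y":0,"z":0,"rx":0,"ry":0,"rz":0,"hand":15},{"x":8,"y":0,"z":0,"rx":0,"ry":0,"rz":0,"hand":15},{"x":8,"y":0,"z":0,"rx":0,"ry":0,"rz":0,"hand":15},{"x":8,"y":0,"z":0,"rx":0,"ry":0,"rz":0,"hand":15}]' | egrep "eef|tcp|contact"; python3 -m creep '[{"x":8,"y":0,"z":0,"rx":0,"ry":0,"rz":0,"hand":15},{"x":8,"y":0,"z":0,"rx":0,"ry":0,"rz":0,"hand":15},{"x":8,"y":0,"z":0,"rx":0,"ry":0,"rz":0,"hand":15},{"x":8,"y":0,"z":0,"rx":0,"ry":0,"rz":0,"hand":15},{"x":8,"y":0,"z":0,"rx":0,"ry":0,"rz":0,"hand":15},{"x":8,"y":0,"z":0,"rx":0,"ry":0,"rz":0,"hand":15},{"x":8,"y":0,"z":0,"rx":0,"ry":0,"rz":0,"hand":15},{"x":8,"y":0,"z":0,"rx":0,"ry":0,"rz":0,"hand":15}]'  | egrep "clock|eef|tcp|contact";python3 -m creep '[{"x":4,"y":0,"z":-4,"rx":0,"ry":0,"rz":0,"hand":15},{"x":3,"y":0,"z":-10,"rx":0,"ry":0,"rz":0,"hand":15},{"x":0,"y":0,"z":-20,"rx":0,"ry":0,"rz":0,"hand":15},{"x":0,"y":0,"z":-40,"rx":0,"ry":0,"rz":0,"hand":15},{"x":0,"y":0,"z":0,"rx":0,"ry":0,"rz":0,"hand":15},{"x":0,"y":0,"z":0,"rx":0,"ry":0,"rz":0,"hand":15}]'; python3 -c "
from rig import *;print(sense()['wrist_torque'])"
```

```text
clock: 17.65
eef_pos: [445.4, 81.7, 123.0]
tcp_rot: [3.141, 0.001, -0.299]
contact_force: [0.7, 0.2, -1.6]
eef_pos: [477.5, 72.0, 115.4]
tcp_rot: [-3.142, -0.0, -0.298]
contact_force: [-2.9, 1.3, 5.1]
clock: 19.4
eef_pos: [538.3, 53.2, 115.3]
tcp_rot: [3.142, 0.001, -0.298]
contact_force: [-3.8, 1.2, 6.0]
clock: 20.15
eef_pos: [544.4, 51.2, 189.1]
tcp_rot: [3.141, 0.0, -0.298]
contact_force: [-0.1, 0.4, -0.8]
opening: 0.256
grasp_force: 108.3
[ 0.03528558  0.1233979  -0.0866916 ]
```

```bash
python3 -m creep '[{"x":0,"y":20,"z":0,"rx":0,"ry":0,"rz":0,"hand":15},{"x":1,"y":42,"z":0,"rx":0,"ry":0,"rz":0,"hand":15},{"x":1,"y":42,"z":0,"rx":0,"ry":0,"rz":0,"hand":15},{"x":1,"y":42,"z":0,"rx":0,"ry":0,"rz":0,"hand":15},{"x":1,"y":42,"z":0,"rx":0,"ry":0,"rz":0,"hand":15},{"x":1,"y":42,"z":0,"rx":0,"ry":0,"rz":0,"hand":15},{"x":1,"y":42,"z":0,"rx":0,"ry":0,"rz":0,"hand":15},{"x":1,"y":42,"z":0,"rx":0,"ry":0,"rz":0,"hand":15},{"x":1,"y":42,"z":0,"rx":0,"ry":0,"rz":0,"hand":15},{"x":1,"y":42,"z":0,"rx":0,"ry":0,"rz":0,"hand":15},{"x":0,"y":4,"z":0,"rx":0,"ry":0,"rz":-0.101,"hand":15},{"x":0,"y":0,"z":0,"rx":0,"ry":0,"rz":-0.101,"hand":15},{"x":0,"y":0,"z":0,"rx":0,"ry":0,"rz":0,"hand":15},{"x":0,"y":0,"z":0,"rx":0,"ry":0,"rz":0,"hand":15}]'
python3 - <<'E'
from h import *
cv2.imwrite("pics/w5.png",grab_frame("wrist")[:,:,::-1])
E
```

```text
clock: 21.9
eef_pos: [434.5, -335.6, 188.8]
tcp_rot: [-3.141, 0.001, -0.098]
contact_force: [0.6, 1.1, -1.7]
opening: 0.257
grasp_force: 108.4
```

View pics/w5.png

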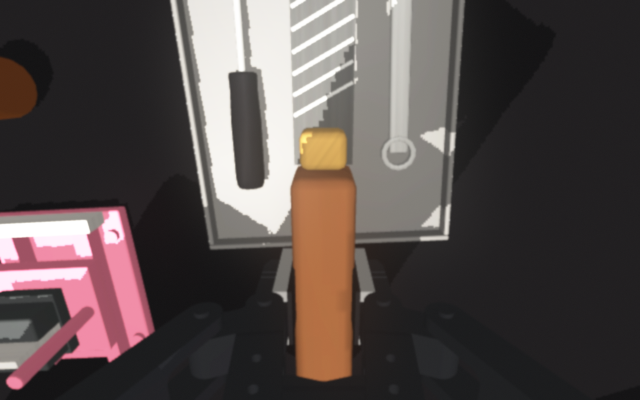

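The file is back over its gap between screwdriver (247,130) and spanner (399,100), and it hasn't shifted in the grip. Lower it and release.

```bash
python3 -m creep '[{"x":0,"y":0,"z":40,"rx":0,"ry":0,"rz":0,"hand":15},{"x":0,"y":0,"z":50,"rx":0,"ry":0,"rz":0,"hand":15},{"x":0,"y":0,"z":45,"rx":0,"ry":0,"rz":0,"hand":15},{"x":0,"y":0,"z":25,"rx":0,"ry":0,"rz":0,"hand":15},{"x":0,"y":0,"z":10,"rx":0,"ry":0,"rz":0,"hand":15},{"x":0,"y":0,"z":6,"rx":0,"ry":0,"rz":0,"hand":15},{"x":0,"y":0,"z":0,"rx":0,"ry":0,"rz":0,"hand":15},{"x":0,"y":0,"z":0,"rx":0,"ry":0,"rz":0,"hand":15}]'
```

```text
clock: 22.95
eef_pos: [435.8, -336.0, 14.2]
tcp_rot: [3.141, -0.001, -0.096]
contact_force: [-0.5, 0.0, -2.0]
opening: 0.259
grasp_force: 108.5
```

```bash
python3 -m creep '[{"x":0,"y":0,"z":1.5,"rx":0,"ry":0,"rz":0,"hand":15},{"x":0,"y":0,"z":0,"rx":0,"ry":0,"rz":0,"hand":15}]' | egrep "eef|cont";python3 -m creep '[{"x":0,"y":0,"z":1.5,"rx":0,"ry":0,"rz":0,"hand":15},{"x":0,"y":0,"z":0,"rx":0,"ry":0,"rz":0,"hand":15}]' | egrep "eef|cont"; python3 -m creep '[{"x":0,"y":0,"z":0,"rx":0,"ry":0,"rz":0,"hand":30},{"x":0,"y":0,"z":0,"rx":0,"ry":0,"rz":0,"hand":46},{"x":0,"y":0,"z":0,"rx":0,"ry":0,"rz":0,"hand":46},{"x":0,"y":0,"z":0,"rx":0,"ry":0,"rz":0,"hand":46},{"x":0,"y":0,"z":-15,"rx":0,"ry":0,"rz":0,"hand":46},{"x":0,"y":0,"z":-40,"rx":0,"ry":0,"rz":0,"hand":46},{"x":0,"y":0,"z":-50,"rx":0,"ry":0,"rz":0,"hand":46},{"x":0,"y":0,"z":-50,"rx":0,"ry":0,"rz":0,"hand":46},{"x":0,"y":0,"z":-50,"rx":0,"ry":0,"rz":0,"hand":46},{"x":0,"y":0,"z":0,"rx":0,"ry":0,"rz":0,"hand":46},{"x":0,"y":0,"z":0,"rx":0,"ry":0,"rz":0,"hand":46}]'
python3 - <<'E'
from h import *
t=grab_frame("top");w=grab_frame("wrist")
o=np.zeros((500,800,3),np.uint8);o[:500,:350]=cv2.resize(t[105:230,387:474],(350,500),interpolation=cv2.INTER_CUBIC);o[:300,355:]=w[:300,100:545]
cv2.imwrite("pics/w6.png",o[:,:,::-1])
E
```

```text
eef_pos: [435.3, -335.7, 12.1]
contact_force: [-0.4, -0.1, -1.4]
eef_pos: [435.4, -335.7, 11.0]
contact_force: [-2.6, 1.5, 7.9]
clock: 24.82
eef_pos: [434.9, -335.4, 215.7]
tcp_rot: [3.141, -0.0, -0.096]
contact_force: [0.0, 0.0, -1.4]
opening: 0.537
grasp_force: 0.0
```

View pics/w6.png

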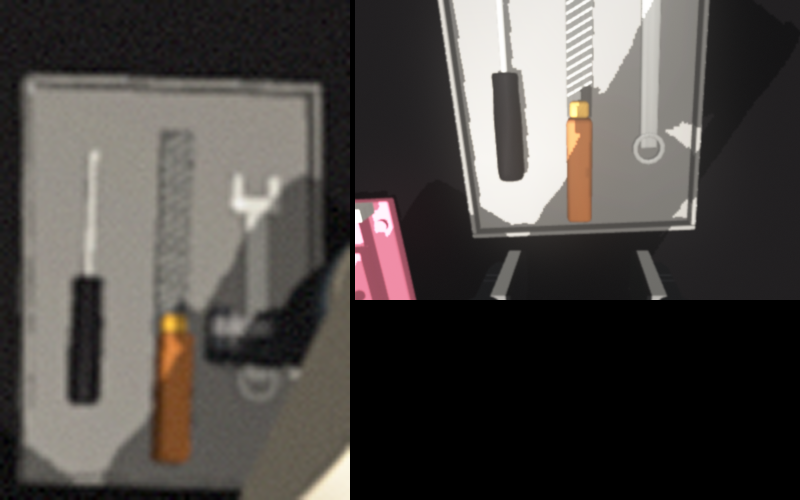

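The file lies flat in its place in the tray (handle at crop (580,170)), with the screwdriver and spanner untouched and the gripper clear and empty. Handing in.

```bash
python3 -c "
from rig import *;print(sign_off())"
```

```text
the job is handed in; nothing more can be done
None
```

I handed the job in at about 25 s: three forward strokes at roughly 6–7 N (about 5–6 mm of bed travel, estimated from the force), file lifted clear on each return and laid flat in the tray, screwdriver and spanner untouched; the sign-off gave no verdict.

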